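Sort the wire reels back onto their own stands

ROBOT

A 7-joint arm with a two-finger parallel gripper is mounted at the origin on the work surface. World frame = base frame: x ahead of the robot, y to its left, z up, the work surface at z = 0. Lengths are in m, angles in rad, forces in N, time in s.
With the tool pointing down it reaches from about 0.4 to 0.925 m from the base axis. Payload 4.1 kg.
Tool frame: the origin (TCP) lies on the centre line of the jaws, within the pads' length; the fingertips stand 17 mm ahead of it and the grasp point (between the pads) lies 2 mm behind it; z points along the fingers, y is the line along which they close (so a half turn about z gives the same grasp; the last joint's range is limited). The gripper opens to 85 mm and grips with 20 to 120 N. Pads are 22 mm wide; open, the fingers measure 114 mm over their backs; the gripper's body (76 mm by 85 mm) begins 54 mm behind the grasp point. The pads swing forward as they close: fully open they stand 13 mm farther back than shut.
Start: joints at [1.232, 0.398, 0.045, 1.537, -0.019, 1.207, -0.051], TCP at [0.154, -0.631, 0.248] pointing down, gripper open.
Joint ranges: [-2.82, 2.82], [-0.49, 2.23], [-1.37, 1.46], [0, 2.46], [-1.36, 4.5], [0.23, 2], [-2.94, 2.94]. Speed limits (rad/s): [2.57, 2.57, 3.14, 3.14, 3.14, 3.14, 3.14].

INTERFACE

Orientations are given as a unit quaternion [x, y, z, w].
In Python, from station import manip gives the robot as it stands.
- The arm moves only by the shell command python3 -m creep 'ROWS'. ROWS is JSON, a list of rows, each an object of numbers: "x", "y", "z": the shift along the tool's x, y, z normalised to -1 to 1, where 1 is 0.4 m; "turn": the turn about the tool's z normalised to -1 to 1, where 1 is 180 degrees; "hand": the opening, from -1 (shut) to 1 (fully open). A call has 1 to 8 rows; each row is the pose to reach, as a shift and turn from the pose commanded when the call began, along the tool's axes at that moment, turning the shorter way round; what a row does not reach only later rows make up. A row lasts 1/12 s, in which the tool goes at most 41.7 mm and 7.16 degrees, less where a joint would pass 70% of its speed; a pose out of reach is approached as far as the arm can. A call with a number of a shift or a turn outside -1 to 1 is refused whole. A call with a gripper value outside its range is refused whole. The fingers move at their own pace and stop on an object; the grip force is fixed at half the most. Time passes only in rows, so rows that repeat a pose let the fingers close. It gives the time, the measured TCP pose, the force, the opening and the grip force at its end, in the units of the state.
- manip.state(): the state, without advancing time (a new reading comes with each control period).
- manip.snapshot(name): name is "scene" or "top" or "wrist"; returns (picture, depth): 384x512x3 uint8, blue, green, red; 384x512 float32, m along the optical axis (not along the pixel's ray), 0 where there is no reading.
- manip.calibration(name): a dict with "fx", "fy", "cx", "cy" (pixels), "dist" ([k1, k2, p1, p2, k3] as OpenCV has them; the pictures are not rectified), "extrinsics" (4x4, takes a point from camera to world coordinates). Camera axes: x right, y down, z forward; pixel columns grow to the right and rows downward; lengths in m; the calibration is good to about 2 mm. A picture is of the moment at which its call begins: read the wrist's pose just before it. calibration takes no time and is no camera call; for the wrist camera it gives the pose at the moment of the call.
- manip.hand_in(): hands the job in; it is judged then, once.
The state is a dict: "clock": time; "joint_positions": joint angles; "joint_velocities": joint speeds; "effort": joint torques, N m; "tool_pos": TCP position; "tool_rot": TCP orientation; "force": force on the tool from outside, world axes, zero at the start; "ft_torque": the same for the moment, N m; "opening": finger opening in m; "finger_force": force on a finger pad.
Only numpy, scipy, OpenCV 4.12 (cv2) and the standard library are available. Lean on these libraries where they do the work, as an engineer would, in place of code of your own. Each camera call takes 0.05 s, during which the arm holds its last target. There are 200 camera calls.

TASK

The four wire reels are on each other's stands: put every reel back on its own, the largest reel on the spindle with the largest round base, the second largest on the second largest, and so on down to the smallest, each threaded over the spindle and sitting flat on the base. The spare spindle on the square base is there to park a reel on the way and must be bare again at the end; keep the reels upright and do not put any of them down on the bench itself.

Things in the scene. Friction and masses are not known exactly. Their poses are not given: they have to be found in the camera images.
- reel_1: The largest reel: loose, black flanges with copper-coloured wire, 62 mm across, 46 mm tall, standing upright with an open 22 mm bore from end to end. Origin: centre of its underside; z up along the bore. All four reels look alike but for size; 60 to 500 g. At the start each stands threaded on a spindle that is not its own.
- reel_2: The second largest reel: loose, black flanges with copper-coloured wire, 52 mm across, 38 mm tall, standing upright with an open 22 mm bore from end to end. Origin: centre of its underside; z up along the bore.
- reel_3: The third largest reel: loose, black flanges with copper-coloured wire, 44 mm across, 30 mm tall, standing upright with an open 22 mm bore from end to end. Origin: centre of its underside; z up along the bore.
- reel_4: The smallest reel: loose, black flanges with copper-coloured wire, 36 mm across, 24 mm tall, standing upright with an open 22 mm bore from end to end. Origin: centre of its underside; z up along the bore.
- stand_1: The reel stand with the largest round base, home of the largest reel: a fixed pale wooden disc 124 mm across and 8 mm thick (twice its reel's width), with a steel spindle 6 mm thick rising 30 mm above the disc at its centre. Origin: on the bench, under the spindle; z up; a reel's underside sits 8 mm above it. Neighbouring stands are at least 130 mm apart between spindles; small bench clutter up to 60 mm tall lies between and around them, none closer than 70 mm to a spindle.
- stand_2: The reel stand with the second largest round base, home of the second largest reel: a fixed pale wooden disc 104 mm across and 8 mm thick (twice its reel's width), with a steel spindle 6 mm thick rising 30 mm above the disc at its centre. Origin: on the bench, under the spindle; z up; a reel's underside sits 8 mm above it.
- stand_3: The reel stand with the third largest round base, home of the third largest reel: a fixed pale wooden disc 88 mm across and 8 mm thick (twice its reel's width), with a steel spindle 6 mm thick rising 30 mm above the disc at its centre. Origin: on the bench, under the spindle; z up; a reel's underside sits 8 mm above it.
- stand_4: The reel stand with the smallest round base, home of the smallest reel: a fixed pale wooden disc 72 mm across and 8 mm thick (twice its reel's width), with a steel spindle 6 mm thick rising 30 mm above the disc at its centre. Origin: on the bench, under the spindle; z up; a reel's underside sits 8 mm above it.
- spare_stand: The spare stand, bare at the start: fixed square pale wooden base 90 mm wide and 8 mm thick, the same 6 mm spindle rising 30 mm above it at its centre. Origin: on the bench, under the spindle; z up.
Things that resemble listed ones, but are neither listed nor needed, are in the scene too. Leave any green or purple look-alike of the reel_2 alone. Leave any green look-alike of the reel_1 alone.

How it is judged:
By the outcome, as a careful person would: the job done as asked, in the order asked, and still so for the second after the job is handed in, with the robot touching nothing.
It also fails if it takes over 136 s, if anything falls off the work surface, if the arm or the gripper's body presses on something with over 40 N, if the wrist force passes 120 N, or if a joint passes its speed limit or range.

## Working session

There is one attempt and no reset: what is moved stays moved. The work goes in short steps, Python scripts to look and compute and a shell command to move; the robot and the scene stay as the last step left them, time stands still between calls to the robot, and variables do not carry over. Pictures are saved under pics/ and viewed, at most 14 in all, crops included, and the job is handed in when it is done.

```bash
ls; mkdir -p pics; python3 - <<'E'
from station import manip
import cv2, numpy as np
s=manip.state(); print(s)
for n in ("top","scene"):
    p,d=manip.snapshot(n); cv2.imwrite(f"pics/{n}0.png",p); np.save(f"pics/{n}0.npy",d)
    c=manip.calibration(n); print(n,c)
E
```

```text
pics
{'clock': 0.0, 'joint_positions': array([ 1.23195212,  0.39915021,  0.04503825,  1.53787181, -0.01870285,
        1.20688998, -0.0507078 ]), 'joint_velocities': array([-2.13821021e-03,  1.44659035e-03, -6.32138361e-04, -1.96852119e-06,
       -9.29938770e-05, -1.80794004e-04, -6.01041207e-04]), 'effort': array([ 2.52781992e-04, -4.75123501e+01,  1.36462044e+00, -2.54219663e+01,
        1.15393530e-02,  9.22757346e-03, -2.06185703e-06]), 'tool_pos': array([ 0.15428901, -0.63081107,  0.24729417]), 'tool_rot': array([ 9.92811565e-01,  1.19684148e-01, -1.77489157e-04, -9.32155942e-04]), 'force': array([ 0.51526043,  0.3032948 , -0.21878683]), 'ft_torque': array([ 0.00285775, -0.02473963, -0.03512363]), 'finger_force': 0.0, 'opening': 0.08529678133034505}
top {'fx': 471.92312085007575, 'fy': 471.92312085007575, 'cx': 255.34328193198257, 'cy': 192.70505654024385, 'dist': array([0.03182586, 0.        , 0.        , 0.        , 0.        ]), 'extrinsics': array([[ 1.02532127e-02, -9.84361356e-01,  1.75862426e-01,
         3.78322258e-01],
       [-9.99944034e-01, -1.05520130e-02, -7.63977378e-04,
         1.61616452e-02],
       [ 2.60773240e-03, -1.75844750e-01, -9.84414457e-01,
         9.91665115e-01],
       [ 0.00000000e+00,  0.00000000e+00,  0.00000000e+00,
         1.00000000e+00]])}
scene {'fx': 431.19749165747817, 'fy': 431.19749165747817, 'cx': 262.7319994540551, 'cy': 183.74919892170942, 'dist': array([-0.05222604,  0.        ,  0.        ,  0.        ,  0.        ]), 'extrinsics': array([[ 0.866365  ,  0.28788074, -0.40808867,  0.93498231],
       [ 0.49928923, -0.5173543 ,  0.69502144, -0.68301095],
       [-0.01104314, -0.80589653, -0.59195341,  0.64560461],
       [ 0.        ,  0.        ,  0.        ,  1.        ]])}
```

View pics/top0.png

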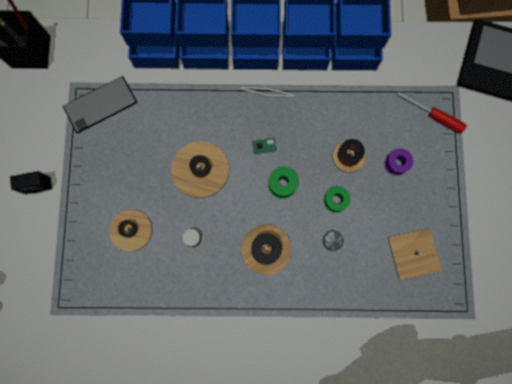

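View pics/scene0.png

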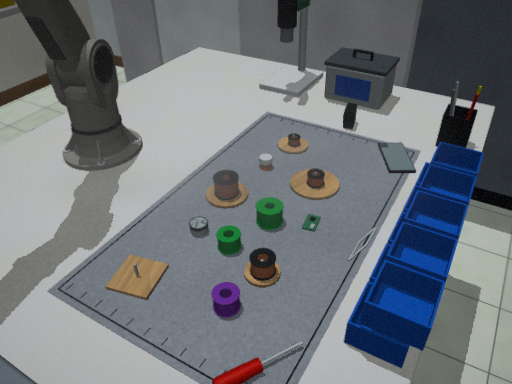

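The top view shows the stands, with centres in pixels:

| Stand or object | Pixel | What is on it |
|---|---|---|
| Largest disc (stand_1) | (200,169) | small reel |
| Second disc (stand_2) | (267,249) | largest reel |
| Third disc (stand_3) | (130,230) | smallest reel |
| Smallest disc (stand_4) | (350,155) | medium reel |
| Square spare stand | (415,254) | bare |

The look-alikes to leave alone are green at (283,181) and (337,199), and purple at (400,160). The scene view agrees. Next I'll measure.

```bash
cat > h.py <<'E'
from station import manip
import cv2, numpy as np
def ray(c,uv):
    K=np.array([[c['fx'],0,c['cx']],[0,c['fy'],c['cy']],[0,0,1]])
    p=cv2.undistortPoints(np.float64(uv).reshape(-1,1,2),K,np.float64(c['dist']))[:,0]
    R=c['extrinsics'][:3,:3]; return np.c_[p,np.ones(len(p))]@R.T, c['extrinsics'][:3,3]
def on_plane(c,uv,z):
    d,o=ray(c,uv); return o+d*((z-o[2])/d[:,2:])
def cloud(c,d):
    v,u=np.mgrid[:d.shape[0],:d.shape[1]]
    r,o=ray(c,np.c_[u.ravel(),v.ravel()]); return (o+r*d.reshape(-1,1)).reshape(*d.shape,3)
def circ(P):
    A=np.c_[2*P[:,:2],np.ones(len(P))]; x=np.linalg.lstsq(A,(P[:,:2]**2).sum(1),rcond=None)[0]
    return x[:2],np.sqrt(x[2]+x[:2]@x[:2])
E
python3 - <<'E'
from h import *
p=cv2.imread("pics/top0.png"); d=np.load("pics/top0.npy"); c=manip.calibration("top")
X=cloud(c,d); z=X[...,2]; hsv=cv2.cvtColor(p,cv2.COLOR_BGR2HSV)
wood=cv2.inRange(hsv,(8,60,60),(28,255,255)); wood[:110]=0; wood[300:]=0
cs,_=cv2.findContours(wood,cv2.RETR_EXTERNAL,cv2.CHAIN_APPROX_NONE)
out=cv2.resize(p,None,fx=1,fy=1)
for k in cs:
    if cv2.contourArea(k)<400: continue
    P=on_plane(c,k[:,0],.008); ce,r=circ(P)
    m=np.zeros(wood.shape,np.uint8); cv2.drawContours(m,[k],-1,255,-1)
    box=cv2.dilate(m,np.ones((25,25)))>0
    dark=box&(hsv[...,2]<75)
    inner=cv2.morphologyEx((dark*255).astype(np.uint8),cv2.MORPH_OPEN,np.ones((3,3)))
    hz=z[(m>0)]; top=np.percentile(hz,95)
    kk,_=cv2.findContours(inner,cv2.RETR_EXTERNAL,cv2.CHAIN_APPROX_NONE); 
    print("stand",ce.round(4),"r",r.round(4),"minRect",cv2.minAreaRect(P[:,:2].astype(np.float32)),"z95",top.round(4))
    if kk:
        q=max(kk,key=cv2.contourArea); 
        t=(z>top-.006)&box&(z<top+.006)
        T=X[t]; (mc,mr)=cv2.minEnclosingCircle(T[:,:2].astype(np.float32))
        print("   dark blob px",cv2.minEnclosingCircle(q)[0],"top pts",t.sum(),"centroid",T.mean(0).round(4),"encl",np.round(mc,4),round(mr,4))
print(manip.calibration("wrist")['extrinsics'].round(3))
E
```

```text
stand [ 0.4301 -0.3144] r 0.0507 minRect ((0.43013179302215576, -0.3143894076347351), (0.08951868116855621, 0.09059955924749374), 12.609146118164062) z95 0.0113
stand [ 0.4357 -0.0079] r 0.0505 minRect ((0.4352411925792694, -0.00794905424118042), (0.10087288916110992, 0.09967074543237686), 0.6096882820129395) z95 0.0554
   dark blob px (266.0, 248.0) top pts 661 centroid [ 0.435  -0.0071  0.0536] encl [ 0.4353 -0.0073] 0.0308
stand [0.4727 0.2749] r 0.0428 minRect ((0.4727189242839813, 0.275240033864975), (0.08338411897420883, 0.08710858225822449), 0.5733034610748291) z95 0.0322
   dark blob px (127.5, 228.0) top pts 171 centroid [0.4746 0.2781 0.0315] encl [0.4757 0.2781] 0.0187
stand [0.6043 0.1348] r 0.0607 minRect ((0.6047711372375488, 0.13513582944869995), (0.1226343959569931, 0.12160532176494598), 1.1606886386871338) z95 0.0377
   dark blob px (199.54586791992188, 165.89450073242188) top pts 256 centroid [0.6072 0.1328 0.0376] encl [0.6076 0.1328] 0.0217
[[ 0.237 -0.924 -0.301  0.231]
 [-0.972 -0.226 -0.071 -0.613]
 [-0.003  0.31  -0.951  0.373]
 [ 0.     0.     0.     1.   ]]
```

```bash
python3 - <<'E'
from h import *
p=cv2.imread("pics/top0.png"); d=np.load("pics/top0.npy"); c=manip.calibration("top")
X=cloud(c,d); z=X[...,2]; hsv=cv2.cvtColor(p,cv2.COLOR_BGR2HSV)
wood=cv2.inRange(hsv,(8,60,60),(28,255,255)); w=np.zeros_like(wood); w[125:185,325:375]=wood[125:185,325:375]
cs,_=cv2.findContours(w,cv2.RETR_EXTERNAL,cv2.CHAIN_APPROX_NONE)
pts=np.concatenate([k[:,0] for k in cs]); print(len(pts))
hull=cv2.convexHull(pts)[:,0]; P=on_plane(c,hull,.008)
P=P[P[:,0]<.655]
print("hull circ",circ(P))
for _ in range(5):
    ce,r=circ(P); e=np.abs(np.hypot(*(P[:,:2]-ce).T)-r); P=P[e<.002+e.min()]
print(ce,r,len(P))
b=np.zeros_like(w); b[125:185,325:375]=1
t=(b>0)&(z>.038)&(z<.055); T=X[t]; print(T.mean(0),cv2.minEnclosingCircle(T[:,:2].astype(np.float32)))
# spare spindle
b=np.zeros_like(w);b[225:285,385:445]=1;t=(b>0)&(z>.025);print("spindle",X[t].mean(0),t.sum())
cv2.imwrite("pics/crop.png",np.hstack([cv2.resize(p[y-35:y+35,x-35:x+35],(280,280),interpolation=cv2.INTER_CUBIC) for x,y in((350,155),(415,254))]))
E
```

```text
140
hull circ (array([ 0.63655867, -0.18388067]), np.float64(0.03534923793462935))
[ 0.63655867 -0.18388067] 0.03534923793462935 18
[ 0.63892253 -0.18357368  0.04547833] ((0.6394343376159668, -0.18368540704250336), 0.025739405304193497)
spindle [ 0.40029575 -0.12085526  0.59520511] 29
```

View pics/crop.png

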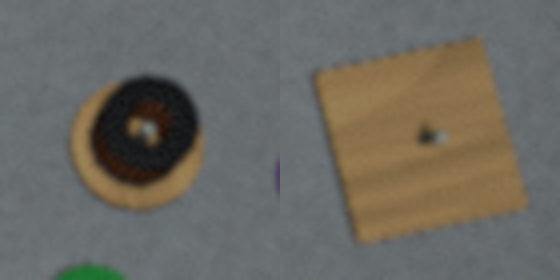

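The crop confirms copper wire and black flanges: reel_2 sits on the smallest stand at about (0.639, -0.184). The bare spare stand is at (0.430, -0.314). Plan: reel_2→spare, reel_4→stand_4, reel_3→stand_3, reel_1→stand_1, reel_2→stand_2.

```bash
cat > go.py <<'E'
import sys, numpy as np
from scipy.spatial.transform import Rotation as R
from station import manip
s=manip.state(); r=R.from_quat(s['tool_rot']); p=s['tool_pos']; M=r.as_matrix()
print("t",round(s['clock'],2),"pos",p.round(4),"yaw",round(np.degrees(np.arctan2(M[1,0],M[0,0])),2),"tilt",M[:2,2].round(3),"open",round(s['opening'],4),"F",s['force'].round(1),"j",s['joint_positions'].round(2))
for a in sys.argv[1:]:
    t=np.array(eval(a)); print(a,"->",(M.T@(t-p)/.4).round(4))
E
python3 -m creep '[{"x":0.722,"y":-0.399,"turn":0.0764,"hand":1},{"x":0.722,"y":-0.399,"turn":0.0764,"hand":1},{"x":0.722,"y":-0.399,"turn":0.0764,"hand":1},{"x":0.722,"y":-0.399,"turn":0.0764,"hand":1},{"x":0.722,"y":-0.399,"turn":0.0764,"hand":1},{"x":0.722,"y":-0.399,"turn":0.0764,"hand":1},{"x":0.722,"y":-0.399,"turn":0.0764,"hand":1},{"x":0.722,"y":-0.399,"turn":0.0764,"hand":1}]'; python3 go.py "[.639,-.184,.16]"
```

```text
t 0.1 pos [ 0.1543 -0.6309  0.2473] yaw 13.75 tilt [-0.001  0.002] open 0.0855 F [ 0.   0.2 -0.8] j [ 1.23  0.4   0.05  1.54 -0.02  1.21 -0.05]
[.639,-.184,.16] -> [ 1.4426 -0.7969  0.2195]validation failed for argument at $[0]...
```

```bash
python3 -m creep '[{"x":0.722,"y":-0.399,"z":0,"turn":0.0764,"hand":1},{"x":0.722,"y":-0.399,"z":0,"turn":0.0764,"hand":1},{"x":0.722,"y":-0.399,"z":0,"turn":0.0764,"hand":1},{"x":0.722,"y":-0.399,"z":0,"turn":0.0764,"hand":1},{"x":0.722,"y":-0.399,"z":0,"turn":0.0764,"hand":1},{"x":0.722,"y":-0.399,"z":0,"turn":0.0764,"hand":1},{"x":0.722,"y":-0.399,"z":0,"turn":0.0764,"hand":1},{"x":0.722,"y":-0.399,"z":0,"turn":0.0764,"hand":1}]'; python3 go.py "[.639,-.184,.16]"
```

```text
clock: 0.77
tool_pos: [0.3985, -0.4054, 0.248]
tool_rot: [1.0, 0.0, -0.0, -0.0]
force: [1.0, -0.3, 0.2]
opening: 0.0852
finger_force: 0.0
t 0.77 pos [ 0.3985 -0.4054  0.248 ] yaw 0.06 tilt [-0.     0.001] open 0.0852 F [ 1.  -0.3  0.2] j [ 0.77  0.25 -0.07  1.73  0.02  1.15 -0.87]
[.639,-.184,.16] -> [ 0.6017 -0.5527  0.2204]
```

```bash
python3 -m creep '[{"x":0.6,"y":-0.553,"z":0.22,"turn":0,"hand":1},{"x":0.6,"y":-0.553,"z":0.22,"turn":0,"hand":1},{"x":0.6,"y":-0.553,"z":0.22,"turn":0,"hand":1},{"x":0.6,"y":-0.553,"z":0.22,"turn":0,"hand":1},{"x":0.6,"y":-0.553,"z":0.22,"turn":0,"hand":1},{"x":0.6,"y":-0.553,"z":0.22,"turn":0,"hand":1},{"x":0.6,"y":-0.553,"z":0.22,"turn":0,"hand":1},{"x":0.6,"y":-0.553,"z":0.22,"turn":0,"hand":1}]' >/dev/null; python3 -m creep '[{"x":0,"y":0,"z":0,"turn":0,"hand":1},{"x":0,"y":0,"z":0,"turn":0,"hand":1},{"x":0,"y":0,"z":0,"turn":0,"hand":1},{"x":0,"y":0,"z":0,"turn":0,"hand":1}]' >/dev/null; python3 go.py "[.639,-.184,.16]" "[.639,-.184,.036]"
python3 - <<'E'
from h import *
c=manip.calibration("wrist"); p,d=manip.snapshot("wrist"); cv2.imwrite("pics/w1.png",p); np.save("pics/w1.npy",d); np.save("pics/w1c.npy",c,allow_pickle=True)
X=cloud(c,d); print(c['extrinsics'][:3,3]); 
m=(np.hypot(X[...,0]-.639,X[...,1]+.184)<.045)&(X[...,2]>.040)&(X[...,2]<.052)&(d>0)
T=X[m]; print(m.sum(),T.mean(0),cv2.minEnclosingCircle(T[:,:2].astype(np.float32)), np.percentile(T[:,2],[5,50,95]))
E
```

```text
t 1.77 pos [ 0.6327 -0.1917  0.1615] yaw -0.14 tilt [-0.001 -0.001] open 0.0856 F [ 0.4 -0.9 -0.1] j [ 0.36  0.49 -0.18  1.6   0.1   1.06 -1.42]
[.639,-.184,.16] -> [ 0.0156 -0.0192  0.0038]
[.639,-.184,.036] -> [ 0.0159 -0.0196  0.3138]
[ 0.71158489 -0.19268477  0.2873022 ]
1945 [ 0.63864316 -0.18355955  0.04611616] ((0.6377854943275452, -0.18362164497375488), 0.025921255350112915) [0.04497538 0.04616081 0.04730352]
```

View pics/w1.png

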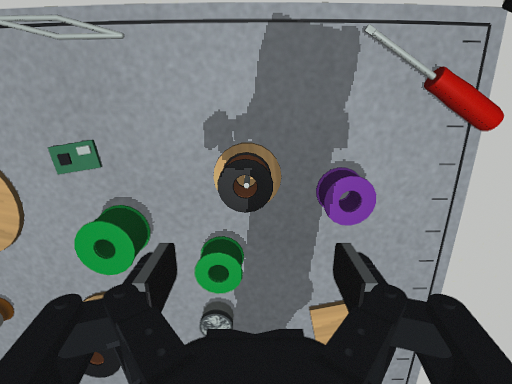

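The wrist picture shows reel_2 at pixel (246,186), black and copper with the spindle inside the bore. It is clear of the purple reel at (346,200) and the green one at (219,265). Descending.

```bash
python3 -m creep '[{"x":0.015,"y":-0.02,"z":0,"turn":0,"hand":1},{"x":0.015,"y":-0.02,"z":0.08,"turn":0,"hand":1},{"x":0.015,"y":-0.02,"z":0.16,"turn":0,"hand":1},{"x":0.015,"y":-0.02,"z":0.22,"turn":0,"hand":1},{"x":0.015,"y":-0.02,"z":0.27,"turn":0,"hand":1},{"x":0.015,"y":-0.02,"z":0.32,"turn":0,"hand":1},{"x":0.015,"y":-0.02,"z":0.32,"turn":0,"hand":1},{"x":0.015,"y":-0.02,"z":0.32,"turn":0,"hand":1}]' >/dev/null; python3 go.py "[.6385,-.1836,.034]"
python3 -m creep '[{"x":0,"y":0,"z":0,"turn":0,"hand":-1},{"x":0,"y":0,"z":0,"turn":0,"hand":-1},{"x":0,"y":0,"z":0,"turn":0,"hand":-1},{"x":0,"y":0,"z":0,"turn":0,"hand":-1},{"x":0,"y":0,"z":0,"turn":0,"hand":-1},{"x":0,"y":0,"z":0,"turn":0,"hand":-1},{"x":0,"y":0,"z":0,"turn":0,"hand":-1},{"x":0,"y":0,"z":0,"turn":0,"hand":-1}]'; python3 go.py "[.43,-.3144,.034]"
```

```text
t 2.48 pos [ 0.6391 -0.1817  0.033 ] yaw -0.05 tilt [-0.002  0.   ] open 0.0852 F [0.5 0.9 0.5] j [ 0.33  0.64 -0.17  1.67  0.14  0.84 -1.46]
[.6385,-.1836,.034] -> [-0.0014  0.0046 -0.0024]
clock: 3.15
tool_pos: [0.6414, -0.1822, 0.036]
tool_rot: [1.0, -0.0, 0.002, 0.001]
force: [-1.3, -0.2, 5.8]
opening: 0.0501
finger_force: 63.0
t 3.15 pos [ 0.6414 -0.1822  0.036 ] yaw -0.03 tilt [ 0.004 -0.001] open 0.0501 F [-1.3 -0.2  5.8] j [ 0.33  0.64 -0.17  1.67  0.14  0.84 -1.46]
[.43,-.3144,.034] -> [-0.5282  0.3307  0.0033]
```

```bash
python3 -m creep '[{"x":0,"y":0,"z":-0.03,"turn":0,"hand":-1},{"x":0,"y":0,"z":-0.08,"turn":0,"hand":-1},{"x":0,"y":0,"z":-0.16,"turn":0,"hand":-1},{"x":0,"y":0,"z":-0.24,"turn":0,"hand":-1},{"x":0,"y":0,"z":-0.3,"turn":0,"hand":-1},{"x":0,"y":0,"z":-0.3,"turn":0,"hand":-1}]'; python3 -m creep '[{"x":-0.08,"y":0.05,"z":0,"turn":0,"hand":-1},{"x":-0.16,"y":0.1,"z":0,"turn":0,"hand":-1},{"x":-0.24,"y":0.15,"z":0,"turn":0,"hand":-1},{"x":-0.32,"y":0.2,"z":0,"turn":0,"hand":-1},{"x":-0.4,"y":0.25,"z":0,"turn":0,"hand":-1},{"x":-0.48,"y":0.3,"z":0,"turn":0,"hand":-1},{"x":-0.52,"y":0.33,"z":0,"turn":0,"hand":-1},{"x":-0.52,"y":0.33,"z":0,"turn":0,"hand":-1}]' >/dev/null;python3 -m creep '[{"x":0,"y":0,"z":0,"turn":0,"hand":-1},{"x":0,"y":0,"z":0,"turn":0,"hand":-1}]' >/dev/null; python3 go.py "[.433,-.3144,.08]"
cat > wr.py <<'E'
import sys
from h import *
c=manip.calibration("wrist"); p,d=manip.snapshot("wrist"); n=sys.argv[1]; cv2.imwrite(f"pics/{n}.png",p); np.save(f"pics/{n}.npy",d); np.save(f"pics/{n}c.npy",c,allow_pickle=True)
E
python3 wr.py w2
```

```text
clock: 3.65
tool_pos: [0.6434, -0.1824, 0.1607]
tool_rot: [1.0, -0.0, 0.006, 0.001]
force: [2.1, 0.3, -1.9]
opening: 0.0498
finger_force: 62.9
t 4.48 pos [ 0.432  -0.3128  0.1532] yaw 0.03 tilt [0.    0.001] open 0.05 F [ 0.2  0.1 -2.7] j [ 0.66  0.29 -0.13  1.92  0.05  0.94 -1.07]
[.433,-.3144,.08] -> [0.0024 0.0042 0.1831]
```

View pics/w2.png

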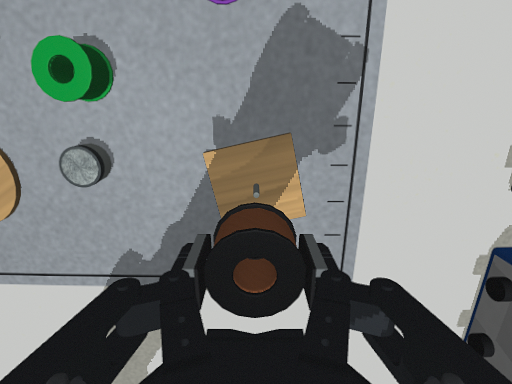

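The wrist view shows reel_2 held upright, top centre about (254,277). The spare spindle tip is at (256,187). Computing the offset.

```bash
cat > off.py <<'E'
import sys
from h import *
# off.py name u v zspindle tcpz_top  R : spindle px and held reel top
n=sys.argv[1]; c=np.load(f"pics/{n}c.npy",allow_pickle=True).item(); d=np.load(f"pics/{n}.npy"); X=cloud(c,d)
s=manip.state()['tool_pos']; print("tcp",s.round(4))
if sys.argv[2]!='0': 
    sp=on_plane(c,[[float(sys.argv[2]),float(sys.argv[3])]],.038)[0]; print("spindle",sp.round(4))
r=float(sys.argv[4])
m=(d>0)&(np.hypot(X[...,0]-s[0],X[...,1]-s[1])<r+.012)&(abs(X[...,2]-s[2]-float(sys.argv[5]))<.004)
hsv=cv2.cvtColor(cv2.imread(f"pics/{n}.png"),cv2.COLOR_BGR2HSV)
m&=(abs(X[...,1]-s[1])<r-.004)
T=X[m]; print(m.sum(),T.mean(0).round(4),"x range",T[:,0].min().round(4),T[:,0].max().round(4),"mid",((T[:,0].min()+T[:,0].max())/2).round(4))
E
python3 off.py w2 256 187 .026 .010
```

```text
tcp [ 0.4326 -0.3125  0.1533]
spindle [ 0.4367 -0.3147  0.038 ]
5647 [ 0.4308 -0.3127  0.1634] x range 0.403 0.4554 mid 0.4292
```

```bash
python3 -m creep '[{"x":0.002,"y":0.005,"z":0.03,"turn":0,"hand":-1},{"x":0.002,"y":0.005,"z":0.1,"turn":0,"hand":-1},{"x":0.002,"y":0.005,"z":0.16,"turn":0,"hand":-1},{"x":0.002,"y":0.005,"z":0.21,"turn":0,"hand":-1},{"x":0.002,"y":0.005,"z":0.25,"turn":0,"hand":-1},{"x":0.002,"y":0.005,"z":0.28,"turn":0,"hand":-1},{"x":0.002,"y":0.005,"z":0.293,"turn":0,"hand":-1},{"x":0.002,"y":0.005,"z":0.293,"turn":0,"hand":-1}]'; python3 go.py; python3 -m creep '[{"x":0,"y":0,"z":0,"turn":0,"hand":-1},{"x":0,"y":0,"z":0,"turn":0,"hand":-1},{"x":0,"y":0,"z":0,"turn":0,"hand":-1}]'
```

```text
clock: 5.2
tool_pos: [0.4331, -0.3148, 0.0362]
tool_rot: [1.0, 0.001, -0.0, -0.0]
force: [0.3, 0.5, -2.5]
opening: 0.0502
finger_force: 62.9
t 5.2 pos [ 0.4331 -0.3148  0.0362] yaw 0.08 tilt [-0.001  0.001] open 0.0502 F [ 0.3  0.5 -2.5] j [ 0.65  0.46 -0.12  1.99  0.08  0.7  -1.09]
clock: 5.45
tool_pos: [0.4329, -0.3156, 0.0363]
tool_rot: [1.0, 0.0, 0.0, 0.0]
force: [-0.9, -0.7, -1.6]
opening: 0.0497
finger_force: 62.9
```

```bash
python3 -m creep '[{"x":0,"y":0,"z":0,"turn":0,"hand":1},{"x":0,"y":0,"z":0,"turn":0,"hand":1},{"x":0,"y":0,"z":0,"turn":0,"hand":1},{"x":0,"y":0,"z":0,"turn":0,"hand":1},{"x":0,"y":0,"z":0,"turn":0,"hand":1},{"x":0,"y":0,"z":0,"turn":0,"hand":1},{"x":0,"y":0,"z":-0.03,"turn":0,"hand":1},{"x":0,"y":0,"z":-0.06,"turn":0,"hand":1}]'; python3 -m creep '[{"x":0,"y":0,"z":-0.1,"turn":0,"hand":1},{"x":0,"y":0,"z":-0.2,"turn":0,"hand":1},{"x":0,"y":0,"z":-0.3,"turn":0,"hand":1},{"x":0,"y":0,"z":-0.3,"turn":0,"hand":1},{"x":0,"y":0,"z":-0.3,"turn":0,"hand":1}]' >/dev/null
cat > reel.py <<'E'
import sys
from h import *
# reel.py cam x y ztop R name
cam=sys.argv[1]; x,y,zt,R=map(float,sys.argv[2:6])
c=manip.calibration(cam); p,d=manip.snapshot(cam); cv2.imwrite(f"pics/{sys.argv[6]}.png",p)
X=cloud(c,d); m=(np.hypot(X[...,0]-x,X[...,1]-y)<R+.012)&(abs(X[...,2]-zt)<.004)&(d>0)
T=X[m]; print(m.sum(),"mean",T.mean(0).round(4),"encl",cv2.minEnclosingCircle(T[:,:2].astype(np.float32)),"z",np.percentile(T[:,2],[5,50,95]).round(4))
for i in (0,1): print("mid",((T[:,i].min()+T[:,i].max())/2).round(4),end=" ")
E
python3 reel.py wrist .43 -.3144 .046 .026 w3; python3 go.py "[.475,.278,.17]"
```

```text
clock: 6.12
tool_pos: [0.432, -0.3153, 0.0607]
tool_rot: [1.0, -0.0, -0.001, -0.0]
force: [-0.1, -0.5, 0.8]
opening: 0.0852
finger_force: 0.0
1579 mean [ 0.4303 -0.3162  0.0461] encl ((0.4297855794429779, -0.31615474820137024), 0.025789722800254822) z [0.045  0.0461 0.0473]
mid 0.4299 mid -0.3162 t 6.58 pos [ 0.4331 -0.3161  0.1824] yaw -0.01 tilt [ 0.003 -0.002] open 0.0854 F [-0.6 -0.1 -0.7] j [ 0.66  0.26 -0.13  1.89  0.04  1.   -1.06]
[.475,.278,.17] -> [ 0.1043 -1.4853  0.0281]
```

```bash
python3 -m creep '[{"x":0.02,"y":-0.1,"z":0,"turn":0,"hand":1},{"x":0.03,"y":-0.2,"z":0,"turn":0,"hand":1},{"x":0.05,"y":-0.3,"z":0,"turn":0,"hand":1},{"x":0.05,"y":-0.4,"z":0,"turn":0,"hand":1},{"x":0.05,"y":-0.5,"z":0,"turn":0,"hand":1},{"x":0.05,"y":-0.6,"z":0,"turn":0,"hand":1},{"x":0.05,"y":-0.7,"z":0,"turn":0,"hand":1},{"x":0.05,"y":-0.8,"z":0,"turn":0,"hand":1}]' >/dev/null; python3 -m creep '[{"x":0.05,"y":-0.1,"z":0,"turn":0,"hand":1},{"x":0.05,"y":-0.2,"z":0,"turn":0,"hand":1},{"x":0.05,"y":-0.3,"z":0,"turn":0,"hand":1},{"x":0.05,"y":-0.4,"z":0,"turn":0,"hand":1},{"x":0.05,"y":-0.5,"z":0,"turn":0,"hand":1},{"x":0.05,"y":-0.6,"z":0,"turn":0,"hand":1},{"x":0.05,"y":-0.68,"z":0,"turn":0,"hand":1},{"x":0.05,"y":-0.68,"z":0,"turn":0,"hand":1}]' >/dev/null;python3 -m creep '[{"x":0,"y":0,"z":0,"turn":0,"hand":1},{"x":0,"y":0,"z":0,"turn":0,"hand":1}]' >/dev/null; python3 reel.py wrist .475 .278 .032 .018 w4; python3 go.py "[.475,.278,.031]"
```

```text
577 mean [0.4738 0.2787 0.032 ] encl ((0.4734286665916443, 0.27872729301452637), 0.0179437343031168) z [0.0307 0.0321 0.0333]
mid 0.4735 mid 0.2788 t 8.13 pos [0.4723 0.2743 0.1792] yaw -0.11 tilt [-0.002 -0.002] open 0.0854 F [-0.1 -0.7 -0.5] j [-0.17  0.32 -0.53  1.85  0.18  1.03 -2.34]
[.475,.278,.031] -> [ 0.0073 -0.0101  0.3704]
```

View pics/w4.png

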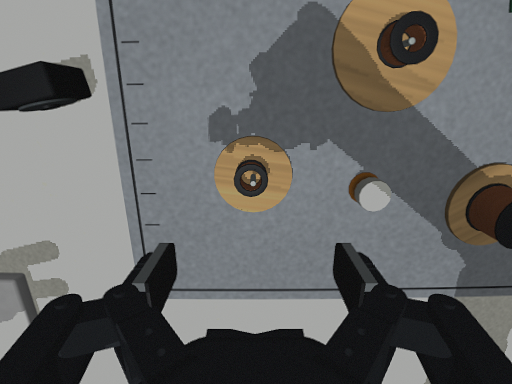

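```bash
python3 -m creep '[{"x":0.003,"y":-0.011,"z":0.08,"turn":0,"hand":1},{"x":0.003,"y":-0.011,"z":0.16,"turn":0,"hand":1},{"x":0.003,"y":-0.011,"z":0.24,"turn":0,"hand":1},{"x":0.003,"y":-0.011,"z":0.3,"turn":0,"hand":1},{"x":0.003,"y":-0.011,"z":0.34,"turn":0,"hand":1},{"x":0.003,"y":-0.011,"z":0.36,"turn":0,"hand":1},{"x":0.003,"y":-0.011,"z":0.36,"turn":0,"hand":1},{"x":0.003,"y":-0.011,"z":0.36,"turn":0,"hand":1}]' >/dev/null; python3 go.py "[.4736,.2787,.033]"; python3 - <<'E'
from h import *
c=manip.calibration("wrist"); p,d=manip.snapshot("wrist"); X=cloud(c,d); s=manip.state()['tool_pos']
q=X-s; m=(d>0)&(abs(abs(q[...,1])-.045)<.012)&(abs(q[...,0])<.011); print(np.percentile(q[m][:,2],[0,1,2,5,10,50]).round(4))
E
python3 -m creep '[{"x":0,"y":0,"z":0,"turn":0,"hand":-1},{"x":0,"y":0,"z":0,"turn":0,"hand":-1},{"x":0,"y":0,"z":0,"turn":0,"hand":-1},{"x":0,"y":0,"z":0,"turn":0,"hand":-1},{"x":0,"y":0,"z":0,"turn":0,"hand":-1},{"x":0,"y":0,"z":0,"turn":0,"hand":-1},{"x":0,"y":0,"z":0,"turn":0,"hand":-1},{"x":0,"y":0,"z":0,"turn":0,"hand":-1}]'; python3 go.py
```

```text
t 8.8 pos [0.4743 0.2798 0.0366] yaw -0.1 tilt [ 0. -0.] open 0.0854 F [-0.3  1.1  0.6] j [-0.24  0.51 -0.46  1.95  0.33  0.75 -2.47]
[.4736,.2787,.033] -> [-0.0017  0.0028  0.009 ]
[-0.038  -0.0368 -0.0365 -0.0361 -0.0352  0.026 ]
clock: 9.52
tool_pos: [0.4742, 0.2809, 0.0374]
tool_rot: [1.0, -0.0, 0.001, 0.0]
force: [-1.1, -1.4, 6.0]
opening: 0.033
finger_force: 58.9
t 9.52 pos [0.4742 0.2809 0.0374] yaw -0.02 tilt [ 0.001 -0.   ] open 0.033 F [-1.1 -1.4  6. ] j [-0.24  0.51 -0.46  1.95  0.33  0.75 -2.47]
```

```bash
python3 -m creep '[{"x":0,"y":0,"z":-0.03,"turn":0,"hand":-1},{"x":0,"y":0,"z":-0.08,"turn":0,"hand":-1},{"x":0,"y":0,"z":-0.16,"turn":0,"hand":-1},{"x":0,"y":0,"z":-0.24,"turn":0,"hand":-1},{"x":0,"y":0,"z":-0.32,"turn":0,"hand":-1},{"x":0,"y":0,"z":-0.32,"turn":0,"hand":-1}]'>/dev/null; python3 -m creep '[{"x":0.03,"y":0.08,"z":0,"turn":0,"hand":-1},{"x":0.06,"y":0.16,"z":0,"turn":0,"hand":-1},{"x":0.09,"y":0.24,"z":0,"turn":0,"hand":-1},{"x":0.12,"y":0.32,"z":0,"turn":0,"hand":-1},{"x":0.15,"y":0.4,"z":0,"turn":0,"hand":-1},{"x":0.18,"y":0.48,"z":0,"turn":0,"hand":-1},{"x":0.21,"y":0.56,"z":0,"turn":0,"hand":-1},{"x":0.24,"y":0.64,"z":0,"turn":0,"hand":-1}]' >/dev/null;python3 -m creep '[{"x":0.03,"y":0.08,"z":0,"turn":0,"hand":-1},{"x":0.06,"y":0.16,"z":0,"turn":0,"hand":-1},{"x":0.09,"y":0.24,"z":0,"turn":0,"hand":-1},{"x":0.12,"y":0.32,"z":0,"turn":0,"hand":-1},{"x":0.15,"y":0.4,"z":0,"turn":0,"hand":-1},{"x":0.17,"y":0.51,"z":0,"turn":0,"hand":-1},{"x":0.17,"y":0.51,"z":0,"turn":0,"hand":-1},{"x":0.17,"y":0.51,"z":0,"turn":0,"hand":-1}]';python3 -m creep '[{"x":0,"y":0,"z":0,"turn":0,"hand":-1},{"x":0,"y":0,"z":0,"turn":0,"hand":-1}]' >/dev/null; python3 go.py "[.637,-.184,.038]"; python3 wr.py w5; python3 off.py w5 0 0 .018 -.0055
```

```text
clock: 11.35
tool_pos: [0.6369, -0.1845, 0.1638]
tool_rot: [1.0, -0.004, -0.0, 0.001]
force: [-0.2, 0.7, -0.2]
opening: 0.0332
finger_force: 60.0
t 11.52 pos [ 0.6376 -0.1772  0.1643] yaw 0.12 tilt [-0.     0.001] open 0.0332 F [ 0.3 -0.  -0.9] j [ 0.45  0.5  -0.34  1.59  0.18  1.08 -1.5 ]
[.637,-.184,.038] -> [-0.0014  0.0175  0.3156]
tcp [ 0.6377 -0.1769  0.1644]
1642 [ 0.6372 -0.1768  0.1587] x range 0.6183 0.6545 mid 0.6364
```

View pics/w5.png

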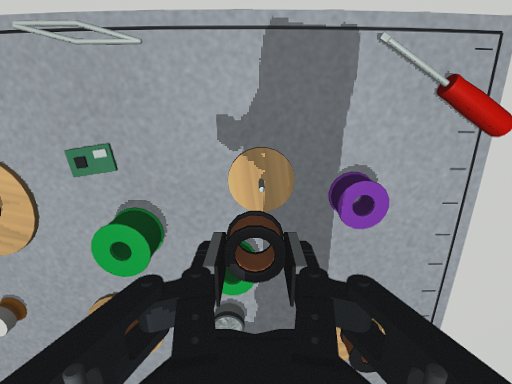

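The wrist view shows reel_4 held upright at (255,245), and bare stand_4 with its disc centre at about (262,180) and the spindle tip near (262,188). Fitting the disc for an accurate target.

```bash
cat > disc.py <<'E'
import sys
from h import *
# disc.py name x y R : robust circle fit of wooden disc near (x,y)
n=sys.argv[1]; x,y,R=map(float,sys.argv[2:5]); c=np.load(f"pics/{n}c.npy",allow_pickle=True).item()
hsv=cv2.cvtColor(cv2.imread(f"pics/{n}.png"),cv2.COLOR_BGR2HSV); w=cv2.inRange(hsv,(8,70,50),(28,255,255))
cs,_=cv2.findContours(w,cv2.RETR_EXTERNAL,cv2.CHAIN_APPROX_NONE)
P=np.concatenate([on_plane(c,k[:,0],.008) for k in cs if len(k)>30])
P=P[abs(np.hypot(P[:,0]-x,P[:,1]-y)-R)<.008]
for _ in range(8):
    ce,r=circ(P); e=abs(np.hypot(*(P[:,:2]-ce).T)-r); P=P[e<=max(.0015,np.percentile(e,90))]
print("disc",ce.round(4),r.round(4),len(P))
E
python3 disc.py w5 .637 -.184 .036; python3 off.py w5 262 190 .018 -.0055
```

```text
disc [ 0.6371 -0.1842] 0.0352 181
tcp [ 0.6377 -0.1769  0.1644]
spindle [ 0.6357 -0.1848  0.038 ]
1642 [ 0.6372 -0.1768  0.1587] x range 0.6183 0.6545 mid 0.6364
```

```bash
python3 -m creep '[{"x":0,"y":0.0185,"z":0.03,"turn":0,"hand":-1},{"x":0,"y":0.0185,"z":0.1,"turn":0,"hand":-1},{"x":0,"y":0.0185,"z":0.16,"turn":0,"hand":-1},{"x":0,"y":0.0185,"z":0.22,"turn":0,"hand":-1},{"x":0,"y":0.0185,"z":0.27,"turn":0,"hand":-1},{"x":0,"y":0.0185,"z":0.3,"turn":0,"hand":-1},{"x":0,"y":0.0185,"z":0.316,"turn":0,"hand":-1},{"x":0,"y":0.0185,"z":0.316,"turn":0,"hand":-1}]'; python3 -m creep '[{"x":0,"y":0,"z":0,"turn":0,"hand":-1},{"x":0,"y":0,"z":0,"turn":0,"hand":-1},{"x":0,"y":0,"z":0,"turn":0,"hand":-1}]'
```

```text
clock: 12.23
tool_pos: [0.6374, -0.1861, 0.038]
tool_rot: [1.0, 0.0, -0.001, -0.0]
force: [0.2, -0.4, -0.7]
opening: 0.0332
finger_force: 60.0
clock: 12.48
tool_pos: [0.6381, -0.1868, 0.0383]
tool_rot: [1.0, 0.0, 0.001, 0.0]
force: [0.4, 1.0, -0.7]
opening: 0.0334
finger_force: 60.0
```

Released height looks right, with no jam force. Opening, rising and checking.

```bash
python3 -m creep '[{"x":0,"y":0,"z":0,"turn":0,"hand":1},{"x":0,"y":0,"z":0,"turn":0,"hand":1},{"x":0,"y":0,"z":0,"turn":0,"hand":1},{"x":0,"y":0,"z":0,"turn":0,"hand":1},{"x":0,"y":0,"z":0,"turn":0,"hand":1},{"x":0,"y":0,"z":0,"turn":0,"hand":1},{"x":0,"y":0,"z":0,"turn":0,"hand":1},{"x":0,"y":0,"z":-0.03,"turn":0,"hand":1}]'; python3 -m creep '[{"x":0,"y":0,"z":-0.08,"turn":0,"hand":1},{"x":0,"y":0,"z":-0.16,"turn":0,"hand":1},{"x":0,"y":0,"z":-0.24,"turn":0,"hand":1},{"x":0,"y":0,"z":-0.32,"turn":0,"hand":1},{"x":0,"y":0,"z":-0.32,"turn":0,"hand":1},{"x":0,"y":0,"z":-0.32,"turn":0,"hand":1}]' >/dev/null
python3 reel.py wrist .637 -.1843 .032 .018 w6; python3 go.py "[.6072,.1328,.16]"
```

```text
clock: 13.15
tool_pos: [0.6357, -0.1863, 0.0479]
tool_rot: [1.0, 0.0, -0.002, -0.001]
force: [-0.7, 0.7, -1.2]
opening: 0.0852
finger_force: 0.0
563 mean [ 0.6378 -0.1872  0.032 ] encl ((0.6372626423835754, -0.1872631311416626), 0.017962442710995674) z [0.0306 0.0321 0.0333]
mid 0.6371 mid -0.1877 t 13.7 pos [ 0.638  -0.1868  0.1794] yaw -0.01 tilt [ 0.002 -0.001] open 0.0856 F [-0.6 -0.3 -0.6] j [ 0.46  0.49 -0.33  1.57  0.18  1.11 -1.49]
[.6072,.1328,.16] -> [-0.0773 -0.7989  0.0476]
```

```bash
python3 -m creep '[{"x":-0.01,"y":-0.1,"z":0,"turn":0,"hand":1},{"x":-0.02,"y":-0.2,"z":0,"turn":0,"hand":1},{"x":-0.03,"y":-0.3,"z":0,"turn":0,"hand":1},{"x":-0.04,"y":-0.4,"z":0,"turn":0,"hand":1},{"x":-0.05,"y":-0.5,"z":0,"turn":0,"hand":1},{"x":-0.06,"y":-0.6,"z":0,"turn":0,"hand":1},{"x":-0.07,"y":-0.7,"z":0.02,"turn":0,"hand":1},{"x":-0.077,"y":-0.8,"z":0.04,"turn":0,"hand":1}]' >/dev/null;python3 -m creep '[{"x":0,"y":0,"z":0,"turn":0,"hand":1},{"x":0,"y":0,"z":0,"turn":0,"hand":1},{"x":0,"y":0,"z":0,"turn":0,"hand":1}]' >/dev/null; python3 reel.py wrist .607 .133 .038 .022 w7; python3 wr.py w7; python3 go.py "[.607,.133,.036]"; python3 disc.py w7 .604 .135 .062
```

```text
1212 mean [0.6069 0.1334 0.0381] encl ((0.6062873601913452, 0.13351106643676758), 0.0218794122338295) z [0.0369 0.0381 0.0393]
mid 0.6066 mid 0.1337 t 14.72 pos [0.607  0.1309 0.1612] yaw -0.17 tilt [-0.001 -0.002] open 0.0853 F [ 0.3 -0.5  0.2] j [ 0.04  0.45 -0.42  1.69  0.21  1.05 -2.03]
[.607,.133,.036] -> [ 3.000e-04 -5.600e-03  3.129e-01]
disc [0.6043 0.1353] 0.0611 321
```

```bash
python3 -m creep '[{"x":0,"y":-0.006,"z":0.08,"turn":0,"hand":1},{"x":0,"y":-0.006,"z":0.16,"turn":0,"hand":1},{"x":0,"y":-0.006,"z":0.22,"turn":0,"hand":1},{"x":0,"y":-0.006,"z":0.27,"turn":0,"hand":1},{"x":0,"y":-0.006,"z":0.3,"turn":0,"hand":1},{"x":0,"y":-0.006,"z":0.312,"turn":0,"hand":1},{"x":0,"y":-0.006,"z":0.312,"turn":0,"hand":1},{"x":0,"y":-0.006,"z":0.312,"turn":0,"hand":1}]' >/dev/null; python3 go.py; python3 -m creep '[{"x":0,"y":0,"z":0,"turn":0,"hand":-1},{"x":0,"y":0,"z":0,"turn":0,"hand":-1},{"x":0,"y":0,"z":0,"turn":0,"hand":-1},{"x":0,"y":0,"z":0,"turn":0,"hand":-1},{"x":0,"y":0,"z":0,"turn":0,"hand":-1},{"x":0,"y":0,"z":0,"turn":0,"hand":-1},{"x":0,"y":0,"z":0,"turn":0,"hand":-1},{"x":0,"y":0,"z":0,"turn":0,"hand":-1}]'; python3 -m creep '[{"x":0,"y":0,"z":-0.03,"turn":0,"hand":-1},{"x":0,"y":0,"z":-0.08,"turn":0,"hand":-1},{"x":0,"y":0,"z":-0.16,"turn":0,"hand":-1},{"x":0,"y":0,"z":-0.24,"turn":0,"hand":-1},{"x":0,"y":0,"z":-0.32,"turn":0,"hand":-1},{"x":0,"y":0,"z":-0.32,"turn":0,"hand":-1},{"x":0,"y":0,"z":-0.32,"turn":0,"hand":-1}]';python3 go.py "[.4727,.275,.16]"
```

```text
t 15.38 pos [0.6079 0.1354 0.038 ] yaw -0.06 tilt [0.002 0.   ] open 0.0853 F [0.4 0.3 1.9] j [-0.    0.6  -0.38  1.77  0.29  0.82 -2.1 ]
clock: 16.05
tool_pos: [0.6079, 0.1358, 0.0384]
tool_rot: [1.0, -0.0, 0.001, -0.0]
force: [-1.3, -0.7, 5.3]
opening: 0.0412
finger_force: 61.6
clock: 16.63
tool_pos: [0.608, 0.1362, 0.1676]
tool_rot: [1.0, -0.0, 0.002, -0.0]
force: [0.8, 0.6, -1.9]
opening: 0.0411
finger_force: 61.1
t 16.63 pos [0.608  0.1362 0.1676] yaw -0.01 tilt [0.004 0.001] open 0.0411 F [ 0.8  0.6 -1.9] j [ 0.04  0.44 -0.43  1.69  0.21  1.05 -2.03]
[.4727,.275,.16] -> [-0.3383 -0.3469  0.0179]
```

```bash
python3 -m creep '[{"x":-0.06,"y":-0.06,"z":0,"turn":0,"hand":-1},{"x":-0.12,"y":-0.12,"z":0,"turn":0,"hand":-1},{"x":-0.18,"y":-0.18,"z":0,"turn":0,"hand":-1},{"x":-0.24,"y":-0.24,"z":0,"turn":0,"hand":-1},{"x":-0.3,"y":-0.3,"z":0,"turn":0,"hand":-1},{"x":-0.335,"y":-0.34,"z":0,"turn":0,"hand":-1},{"x":-0.335,"y":-0.34,"z":0,"turn":0,"hand":-1},{"x":-0.335,"y":-0.34,"z":0,"turn":0,"hand":-1}]' >/dev/null;python3 -m creep '[{"x":0,"y":0,"z":0,"turn":0,"hand":-1},{"x":0,"y":0,"z":0,"turn":0,"hand":-1},{"x":0,"y":0,"z":0,"turn":0,"hand":-1}]' >/dev/null; python3 wr.py w8; python3 off.py w8 0 0 .022 -.0005; python3 disc.py w8 .4727 .275 .044; python3 go.py "[.4727,.275,.0385]"
```

```text
tcp [0.4737 0.2705 0.1646]
3247 [0.4737 0.2703 0.1642] x range 0.4508 0.4945 mid 0.4726
disc [0.4726 0.2764] 0.0431 187
t 17.6 pos [0.4737 0.2705 0.1646] yaw -0.14 tilt [-0.001 -0.001] open 0.041 F [ 0.5  0.6 -2.4] j [-0.18  0.33 -0.51  1.87  0.19  0.99 -2.34]
[.4727,.275,.0385] -> [-0.0023 -0.0115  0.3154]
```

View pics/w8.png

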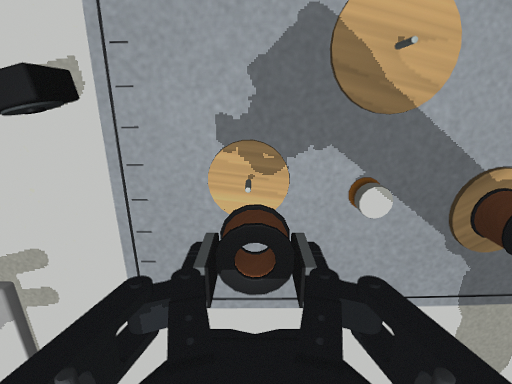

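The wrist view shows reel_3 held upright at (255,258) and bare stand_3 with its spindle tip at (248,189). Lowering onto it.

```bash
python3 -m creep '[{"x":0,"y":-0.0135,"z":0.03,"turn":0,"hand":-1},{"x":0,"y":-0.0135,"z":0.1,"turn":0,"hand":-1},{"x":0,"y":-0.0135,"z":0.16,"turn":0,"hand":-1},{"x":0,"y":-0.0135,"z":0.22,"turn":0,"hand":-1},{"x":0,"y":-0.0135,"z":0.27,"turn":0,"hand":-1},{"x":0,"y":-0.0135,"z":0.3,"turn":0,"hand":-1},{"x":0,"y":-0.0135,"z":0.314,"turn":0,"hand":-1},{"x":0,"y":-0.0135,"z":0.314,"turn":0,"hand":-1}]'; python3 -m creep '[{"x":0,"y":0,"z":0,"turn":0,"hand":-1},{"x":0,"y":0,"z":0,"turn":0,"hand":-1},{"x":0,"y":0,"z":0,"turn":0,"hand":-1}]'
```

```text
clock: 18.27
tool_pos: [0.4726, 0.2771, 0.0392]
tool_rot: [1.0, -0.0, -0.001, 0.001]
force: [0.1, 0.2, -2.9]
opening: 0.0413
finger_force: 61.1
clock: 18.52
tool_pos: [0.4735, 0.2774, 0.0399]
tool_rot: [1.0, -0.0, 0.001, -0.0]
force: [0.4, 0.1, -1.7]
opening: 0.0411
finger_force: 61.1
```

```bash
python3 -m creep '[{"x":0,"y":0,"z":0.003,"turn":0,"hand":-1},{"x":0,"y":0,"z":0.003,"turn":0,"hand":1},{"x":0,"y":0,"z":0.003,"turn":0,"hand":1},{"x":0,"y":0,"z":0.003,"turn":0,"hand":1},{"x":0,"y":0,"z":0.003,"turn":0,"hand":1},{"x":0,"y":0,"z":0.003,"turn":0,"hand":1},{"x":0,"y":0,"z":0.003,"turn":0,"hand":1},{"x":0,"y":0,"z":0,"turn":0,"hand":1}]'; python3 -m creep '[{"x":0,"y":0,"z":-0.03,"turn":0,"hand":1},{"x":0,"y":0,"z":-0.1,"turn":0,"hand":1},{"x":0,"y":0,"z":-0.18,"turn":0,"hand":1},{"x":0,"y":0,"z":-0.26,"turn":0,"hand":1},{"x":0,"y":0,"z":-0.34,"turn":0,"hand":1},{"x":0,"y":0,"z":-0.34,"turn":0,"hand":1}]' >/dev/null
python3 reel.py wrist .4727 .276 .038 .022 w9; python3 go.py "[.4352,-.0073,.18]"
python3 -m creep '[{"x":-0.015,"y":0.1,"z":0,"turn":0,"hand":1},{"x":-0.03,"y":0.2,"z":0,"turn":0,"hand":1},{"x":-0.045,"y":0.3,"z":0,"turn":0,"hand":1},{"x":-0.06,"y":0.4,"z":0,"turn":0,"hand":1},{"x":-0.075,"y":0.5,"z":0,"turn":0,"hand":1},{"x":-0.09,"y":0.6,"z":0,"turn":0,"hand":1},{"x":-0.096,"y":0.71,"z":0,"turn":0,"hand":1},{"x":-0.096,"y":0.71,"z":0,"turn":0,"hand":1}]' >/dev/null
python3 -m creep '[{"x":0,"y":0,"z":0,"turn":0,"hand":1},{"x":0,"y":0,"z":0,"turn":0,"hand":1},{"x":0,"y":0,"z":0,"turn":0,"hand":1}]' >/dev/null;python3 wr.py w10; python3 reel.py wrist .4352 -.0073 .054 .031 w10b; python3 disc.py w10 .4357 -.0079 .052;  python3 go.py "[.4352,-.0073,.041]"
```

```text
clock: 19.18
tool_pos: [0.4729, 0.277, 0.0394]
tool_rot: [1.0, -0.0, -0.0, 0.0]
force: [0.2, 0.2, -0.4]
opening: 0.0854
finger_force: 0.0
1022 mean [0.4728 0.2767 0.0381] encl ((0.47235578298568726, 0.2765408456325531), 0.021893750876188278) z [0.037  0.0381 0.0392]
mid 0.4725 mid 0.2763 t 19.73 pos [0.4752 0.2789 0.1802] yaw -0.01 tilt [0.008 0.004] open 0.0853 F [-0.6 -0.5 -0.4] j [-0.18  0.32 -0.52  1.85  0.18  1.02 -2.34]
[.4352,-.0073,.18] -> [-0.0999  0.7156 -0.0032]
2746 mean [ 0.4349 -0.0064  0.0541] encl ((0.4337834417819977, -0.006384358275681734), 0.031200094148516655) z [0.0531 0.0542 0.0553]
mid 0.4338 mid -0.0061 disc [ 0.4351 -0.0073] 0.0511 248
t 20.75 pos [ 0.4346 -0.0051  0.1754] yaw 0.19 tilt [-0.  0.] open 0.0856 F [0.  0.8 0.6] j [ 0.26  0.1  -0.36  2.1   0.04  0.95 -1.7 ]
[.4352,-.0073,.041] -> [0.0015 0.0056 0.336 ]
```

View pics/w10.png

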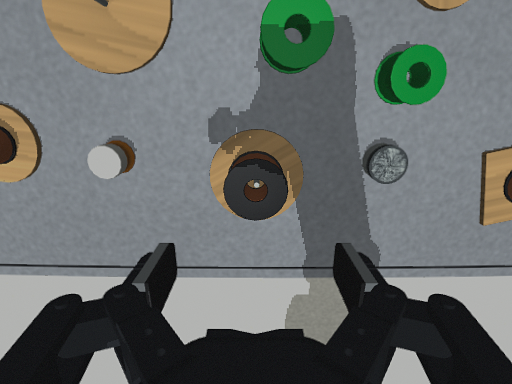

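Reel_3 is seated flat on stand_3. The view shows reel_1 at (256,190) on stand_2, with clutter at (108,160) and (387,163) clear of the fingers. Grasping.

```bash
python3 -m creep '[{"x":0,"y":0.003,"z":0.08,"turn":0,"hand":1},{"x":0,"y":0.003,"z":0.16,"turn":0,"hand":1},{"x":0,"y":0.003,"z":0.22,"turn":0,"hand":1},{"x":0,"y":0.003,"z":0.27,"turn":0,"hand":1},{"x":0,"y":0.003,"z":0.31,"turn":0,"hand":1},{"x":0,"y":0.003,"z":0.333,"turn":0,"hand":1},{"x":0,"y":0.003,"z":0.333,"turn":0,"hand":1},{"x":0,"y":0.003,"z":0.333,"turn":0,"hand":1}]' >/dev/null; python3 go.py; python3 -m creep '[{"x":0,"y":0,"z":0,"turn":0,"hand":-1},{"x":0,"y":0,"z":0,"turn":0,"hand":-1},{"x":0,"y":0,"z":0,"turn":0,"hand":-1},{"x":0,"y":0,"z":0,"turn":0,"hand":-1},{"x":0,"y":0,"z":0,"turn":0,"hand":-1},{"x":0,"y":0,"z":0,"turn":0,"hand":-1},{"x":0,"y":0,"z":0,"turn":0,"hand":-1},{"x":0,"y":0,"z":0,"turn":0,"hand":-1}]'; python3 -m creep '[{"x":0,"y":0,"z":-0.03,"turn":0,"hand":-1},{"x":0,"y":0,"z":-0.08,"turn":0,"hand":-1},{"x":0,"y":0,"z":-0.16,"turn":0,"hand":-1},{"x":0,"y":0,"z":-0.24,"turn":0,"hand":-1},{"x":0,"y":0,"z":-0.32,"turn":0,"hand":-1},{"x":0,"y":0,"z":-0.32,"turn":0,"hand":-1},{"x":0,"y":0,"z":-0.32,"turn":0,"hand":-1}]';python3 go.py "[.6043,.1353,.16]"
```

```text
t 21.42 pos [ 0.4348 -0.0073  0.0424] yaw 0.08 tilt [-0.  0.] open 0.0851 F [0.4 0.1 0.1] j [ 0.21  0.32 -0.33  2.21  0.18  0.63 -1.82]
clock: 22.08
tool_pos: [0.4359, -0.0075, 0.0438]
tool_rot: [1.0, -0.0, 0.002, -0.0]
force: [-0.4, 2.5, 6.2]
opening: 0.0594
finger_force: 65.1
clock: 22.67
tool_pos: [0.4355, -0.0082, 0.1719]
tool_rot: [1.0, -0.0, 0.002, 0.0]
force: [0.2, -0.3, -5.4]
opening: 0.059
finger_force: 67.5
t 22.67 pos [ 0.4355 -0.0082  0.1719] yaw -0.03 tilt [ 0.004 -0.001] open 0.059 F [ 0.2 -0.3 -5.4] j [ 0.27  0.11 -0.37  2.11  0.05  0.93 -1.7 ]
[.6043,.1353,.16] -> [ 0.4218 -0.3591  0.0313]
```

```bash
python3 -m creep '[{"x":0.06,"y":-0.05,"z":0,"turn":0,"hand":-1},{"x":0.12,"y":-0.1,"z":0,"turn":0,"hand":-1},{"x":0.18,"y":-0.15,"z":0,"turn":0,"hand":-1},{"x":0.24,"y":-0.2,"z":0,"turn":0,"hand":-1},{"x":0.3,"y":-0.25,"z":0,"turn":0,"hand":-1},{"x":0.36,"y":-0.3,"z":0,"turn":0,"hand":-1},{"x":0.4,"y":-0.34,"z":0,"turn":0,"hand":-1},{"x":0.422,"y":-0.36,"z":0,"turn":0,"hand":-1}]' >/dev/null;python3 -m creep '[{"x":0,"y":0,"z":0,"turn":0,"hand":-1},{"x":0,"y":0,"z":0,"turn":0,"hand":-1},{"x":0,"y":0,"z":0,"turn":0,"hand":-1}]' >/dev/null; python3 wr.py w11; python3 off.py w11 0 0 .031 .010; python3 disc.py w11 .6043 .1353 .062; python3 go.py "[.6043,.1353,.044]"
```

```text
tcp [0.6018 0.1342 0.1688]
8781 [0.6024 0.134  0.1784] x range 0.5694 0.6311 mid 0.6003
disc [0.6042 0.1354] 0.061 243
t 23.63 pos [0.6018 0.1342 0.1688] yaw -0.07 tilt [-0.003 -0.002] open 0.0592 F [-0.3 -0.1 -4.6] j [ 0.02  0.43 -0.41  1.7   0.19  1.06 -2.02]
[.6043,.1353,.044] -> [ 0.0072 -0.0033  0.312 ]
```

View pics/w11.png

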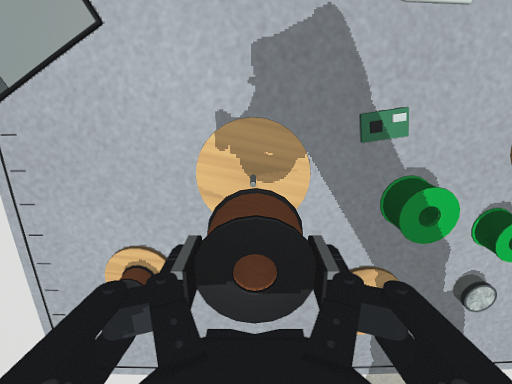

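The wrist view shows reel_1 held upright at (255,272), with stand_1's spindle just ahead at (253,182). Lowering.

```bash
python3 -m creep '[{"x":0.009,"y":-0.003,"z":0.03,"turn":0,"hand":-1},{"x":0.009,"y":-0.003,"z":0.1,"turn":0,"hand":-1},{"x":0.009,"y":-0.003,"z":0.16,"turn":0,"hand":-1},{"x":0.009,"y":-0.003,"z":0.22,"turn":0,"hand":-1},{"x":0.009,"y":-0.003,"z":0.26,"turn":0,"hand":-1},{"x":0.009,"y":-0.003,"z":0.295,"turn":0,"hand":-1},{"x":0.009,"y":-0.003,"z":0.311,"turn":0,"hand":-1},{"x":0.009,"y":-0.003,"z":0.311,"turn":0,"hand":-1}]'; python3 -m creep '[{"x":0,"y":0,"z":0,"turn":0,"hand":-1},{"x":0,"y":0,"z":0,"turn":0,"hand":-1},{"x":0,"y":0,"z":0,"turn":0,"hand":-1}]'
```

```text
clock: 24.3
tool_pos: [0.6065, 0.1365, 0.0453]
tool_rot: [1.0, -0.0, -0.001, 0.0]
force: [0.2, 0.8, -3.5]
opening: 0.0593
finger_force: 67.3
clock: 24.55
tool_pos: [0.6076, 0.1372, 0.0466]
tool_rot: [1.0, -0.0, 0.001, -0.0]
force: [-0.2, 0.3, -5.1]
opening: 0.0593
finger_force: 67.3
```

```bash
python3 -m creep '[{"x":0,"y":0,"z":0.004,"turn":0,"hand":-1},{"x":0,"y":0,"z":0.004,"turn":0,"hand":-1},{"x":0,"y":0,"z":0.004,"turn":0,"hand":1},{"x":0,"y":0,"z":0.004,"turn":0,"hand":1},{"x":0,"y":0,"z":0.004,"turn":0,"hand":1},{"x":0,"y":0,"z":0.004,"turn":0,"hand":1},{"x":0,"y":0,"z":0.004,"turn":0,"hand":1},{"x":0,"y":0,"z":0.004,"turn":0,"hand":1}]'; python3 -m creep '[{"x":0,"y":0,"z":0,"turn":0,"hand":1},{"x":0,"y":0,"z":-0.03,"turn":0,"hand":1},{"x":0,"y":0,"z":-0.1,"turn":0,"hand":1},{"x":0,"y":0,"z":-0.18,"turn":0,"hand":1},{"x":0,"y":0,"z":-0.26,"turn":0,"hand":1},{"x":0,"y":0,"z":-0.34,"turn":0,"hand":1},{"x":0,"y":0,"z":-0.34,"turn":0,"hand":1}]' >/dev/null
python3 reel.py wrist .6043 .1353 .054 .031 w12; python3 go.py "[.43,-.3162,.18]"
```

```text
clock: 25.22
tool_pos: [0.6072, 0.1372, 0.0446]
tool_rot: [1.0, -0.0, 0.0, -0.0]
force: [0.3, -0.4, 0.6]
opening: 0.0857
finger_force: 0.0
2464 mean [0.6061 0.1364 0.0542] encl ((0.6051154136657715, 0.13654544949531555), 0.030941424891352654) z [0.053  0.0542 0.0553]
mid 0.6052 mid 0.1362 t 25.85 pos [0.6097 0.1382 0.1857] yaw -0.01 tilt [0.009 0.002] open 0.0855 F [ 0.1 -0.1  0.5] j [ 0.02  0.42 -0.41  1.67  0.19  1.08 -2.02]
[.43,-.3162,.18] -> [-0.4492  1.1362  0.0076]
```

Reel_1 is flat on stand_1 (top at 54 mm). Fetching reel_2 from the spare.

```bash
python3 -m creep '[{"x":-0.04,"y":0.09,"z":0,"turn":0,"hand":1},{"x":-0.08,"y":0.18,"z":0,"turn":0,"hand":1},{"x":-0.12,"y":0.27,"z":0,"turn":0,"hand":1},{"x":-0.16,"y":0.36,"z":0,"turn":0,"hand":1},{"x":-0.2,"y":0.45,"z":0,"turn":0,"hand":1},{"x":-0.24,"y":0.54,"z":0,"turn":0,"hand":1},{"x":-0.28,"y":0.63,"z":0,"turn":0,"hand":1},{"x":-0.32,"y":0.72,"z":0,"turn":0,"hand":1}]' >/dev/null
python3 -m creep '[{"x":-0.04,"y":0.09,"z":0,"turn":0,"hand":1},{"x":-0.08,"y":0.18,"z":0,"turn":0,"hand":1},{"x":-0.12,"y":0.27,"z":0,"turn":0,"hand":1},{"x":-0.125,"y":0.36,"z":0,"turn":0,"hand":1},{"x":-0.125,"y":0.415,"z":0,"turn":0,"hand":1},{"x":-0.125,"y":0.415,"z":0,"turn":0,"hand":1},{"x":-0.125,"y":0.415,"z":0,"turn":0,"hand":1},{"x":-0.125,"y":0.415,"z":0,"turn":0,"hand":1}]' >/dev/null
python3 -m creep '[{"x":0,"y":0,"z":0,"turn":0,"hand":1},{"x":0,"y":0,"z":0,"turn":0,"hand":1}]' >/dev/null; python3 reel.py wrist .43 -.3162 .046 .026 w13; python3 go.py "[.43,-.3162,.036]"
```

```text
1669 mean [ 0.4304 -0.3161  0.0462] encl ((0.4297034740447998, -0.31625691056251526), 0.02589895762503147) z [0.045  0.0462 0.0473]
mid 0.4297 mid -0.3162 t 27.4 pos [ 0.4293 -0.3155  0.1803] yaw 0.13 tilt [-0.  0.] open 0.0853 F [-0.1 -0.6  0. ] j [ 0.72  0.26 -0.19  1.89  0.06  1.   -1.07]
[.43,-.3162,.036] -> [0.0018 0.0018 0.3608]
```

```bash
python3 -m creep '[{"x":0.002,"y":0.002,"z":0.08,"turn":0,"hand":1},{"x":0.002,"y":0.002,"z":0.16,"turn":0,"hand":1},{"x":0.002,"y":0.002,"z":0.24,"turn":0,"hand":1},{"x":0.002,"y":0.002,"z":0.3,"turn":0,"hand":1},{"x":0.002,"y":0.002,"z":0.34,"turn":0,"hand":1},{"x":0.002,"y":0.002,"z":0.361,"turn":0,"hand":1},{"x":0.002,"y":0.002,"z":0.361,"turn":0,"hand":1},{"x":0.002,"y":0.002,"z":0.361,"turn":0,"hand":1}]' >/dev/null; python3 go.py; python3 -m creep '[{"x":0,"y":0,"z":0,"turn":0,"hand":-1},{"x":0,"y":0,"z":0,"turn":0,"hand":-1},{"x":0,"y":0,"z":0,"turn":0,"hand":-1},{"x":0,"y":0,"z":0,"turn":0,"hand":-1},{"x":0,"y":0,"z":0,"turn":0,"hand":-1},{"x":0,"y":0,"z":0,"turn":0,"hand":-1},{"x":0,"y":0,"z":0,"turn":0,"hand":-1},{"x":0,"y":0,"z":0,"turn":0,"hand":-1}]'; python3 -m creep '[{"x":0,"y":0,"z":-0.03,"turn":0,"hand":-1},{"x":0,"y":0,"z":-0.08,"turn":0,"hand":-1},{"x":0,"y":0,"z":-0.16,"turn":0,"hand":-1},{"x":0,"y":0,"z":-0.24,"turn":0,"hand":-1},{"x":0,"y":0,"z":-0.32,"turn":0,"hand":-1},{"x":0,"y":0,"z":-0.32,"turn":0,"hand":-1},{"x":0,"y":0,"z":-0.32,"turn":0,"hand":-1}]';python3 go.py "[.4353,-.0075,.16]"
```

```text
t 28.07 pos [ 0.4302 -0.3175  0.0363] yaw 0.03 tilt [ 0. -0.] open 0.0854 F [-0.1 -0.2 -0. ] j [ 0.69  0.46 -0.17  1.99  0.12  0.7  -1.12]
clock: 28.73
tool_pos: [0.4307, -0.318, 0.0376]
tool_rot: [1.0, -0.0, 0.001, 0.001]
force: [-0.9, 1.2, 6.5]
opening: 0.0496
finger_force: 61.6
clock: 29.32
tool_pos: [0.4307, -0.3185, 0.1666]
tool_rot: [1.0, -0.0, 0.002, 0.002]
force: [0.3, -0.5, -3.1]
opening: 0.0498
finger_force: 63.2
t 29.32 pos [ 0.4307 -0.3185  0.1666] yaw -0.02 tilt [ 0.004 -0.003] open 0.0498 F [ 0.3 -0.5 -3.1] j [ 0.72  0.28 -0.19  1.9   0.06  0.96 -1.07]
[.4353,-.0075,.16] -> [ 0.0111 -0.7775  0.0139]
```

```bash
python3 -m creep '[{"x":0.002,"y":-0.1,"z":0,"turn":0,"hand":-1},{"x":0.004,"y":-0.2,"z":0,"turn":0,"hand":-1},{"x":0.008,"y":-0.3,"z":0,"turn":0,"hand":-1},{"x":0.011,"y":-0.4,"z":0,"turn":0,"hand":-1},{"x":0.011,"y":-0.5,"z":0,"turn":0,"hand":-1},{"x":0.011,"y":-0.6,"z":0,"turn":0,"hand":-1},{"x":0.011,"y":-0.7,"z":0,"turn":0,"hand":-1},{"x":0.011,"y":-0.777,"z":0,"turn":0,"hand":-1}]' >/dev/null;python3 -m creep '[{"x":0,"y":0,"z":0,"turn":0,"hand":-1},{"x":0,"y":0,"z":0,"turn":0,"hand":-1},{"x":0,"y":0,"z":0,"turn":0,"hand":-1},{"x":0,"y":0,"z":0,"turn":0,"hand":-1}]' >/dev/null; python3 wr.py w14; python3 off.py w14 0 0 .026 .009; python3 disc.py w14 .4352 -.0075 .052; python3 go.py "[.4352,-.0075,.0376]"
```

```text
tcp [ 0.4336 -0.0085  0.1633]
5537 [ 0.4346 -0.0086  0.1716] x range 0.4068 0.4584 mid 0.4326
disc [ 0.435  -0.0074] 0.0511 224
t 30.37 pos [ 0.4336 -0.0085  0.1633] yaw -0.17 tilt [-0.002 -0.   ] open 0.0498 F [ 0.3  0.6 -2.4] j [ 0.32  0.12 -0.42  2.12  0.06  0.92 -1.72]
[.4352,-.0075,.0376] -> [ 0.0045 -0.0025  0.3142]
```

View pics/w14.png

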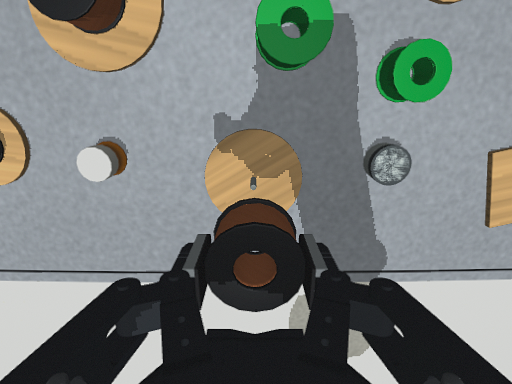

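The wrist view shows reel_2 held upright at (255,267) and bare stand_2 with its spindle at (254,183). Lowering.

```bash
python3 -m creep '[{"x":0.006,"y":-0.002,"z":0.03,"turn":0,"hand":-1},{"x":0.006,"y":-0.002,"z":0.1,"turn":0,"hand":-1},{"x":0.006,"y":-0.002,"z":0.16,"turn":0,"hand":-1},{"x":0.006,"y":-0.002,"z":0.22,"turn":0,"hand":-1},{"x":0.006,"y":-0.002,"z":0.27,"turn":0,"hand":-1},{"x":0.006,"y":-0.002,"z":0.3,"turn":0,"hand":-1},{"x":0.006,"y":-0.002,"z":0.317,"turn":0,"hand":-1},{"x":0.006,"y":-0.002,"z":0.317,"turn":0,"hand":-1}]'; python3 -m creep '[{"x":0,"y":0,"z":0,"turn":0,"hand":-1},{"x":0,"y":0,"z":0,"turn":0,"hand":-1},{"x":0,"y":0,"z":0,"turn":0,"hand":-1}]'
```

```text
clock: 31.03
tool_pos: [0.4354, -0.0074, 0.0377]
tool_rot: [1.0, -0.001, -0.002, 0.001]
force: [-6.3, -0.3, 9.6]
opening: 0.0496
finger_force: 64.5
clock: 31.28
tool_pos: [0.4353, -0.0075, 0.0376]
tool_rot: [1.0, -0.001, -0.002, 0.001]
force: [-5.3, -0.2, 7.5]
opening: 0.0499
finger_force: 64.5
```

```bash
python3 -m creep '[{"x":0,"y":0,"z":0,"turn":0,"hand":1},{"x":0,"y":0,"z":0,"turn":0,"hand":1},{"x":0,"y":0,"z":0,"turn":0,"hand":1},{"x":0,"y":0,"z":0,"turn":0,"hand":1},{"x":0,"y":0,"z":0,"turn":0,"hand":1},{"x":0,"y":0,"z":0,"turn":0,"hand":1},{"x":0,"y":0,"z":0,"turn":0,"hand":1},{"x":0,"y":0,"z":-0.03,"turn":0,"hand":1}]'; python3 -m creep '[{"x":0,"y":0,"z":-0.1,"turn":0,"hand":1},{"x":0,"y":0,"z":-0.2,"turn":0,"hand":1},{"x":0,"y":0,"z":-0.3,"turn":0,"hand":1},{"x":0,"y":0,"z":-0.4,"turn":0,"hand":1},{"x":0,"y":0,"z":-0.5,"turn":0,"hand":1},{"x":0,"y":0,"z":-0.5,"turn":0,"hand":1},{"x":0,"y":0,"z":-0.5,"turn":0,"hand":1},{"x":0,"y":0,"z":-0.5,"turn":0,"hand":1}]'
python3 reel.py wrist .4352 -.0075 .046 .026 w15
python3 -m creep '[{"x":0,"y":0.1,"z":0,"turn":0,"hand":1},{"x":0,"y":0.2,"z":0,"turn":0,"hand":1},{"x":0,"y":0.3,"z":0,"turn":0,"hand":1},{"x":0,"y":0.4,"z":0,"turn":0,"hand":1},{"x":0,"y":0.5,"z":0,"turn":0,"hand":1},{"x":0,"y":0.6,"z":0,"turn":0,"hand":1},{"x":0,"y":0.7,"z":0,"turn":0,"hand":1},{"x":0,"y":0.8,"z":0,"turn":0,"hand":1}]' >/dev/null
python3 -m creep '[{"x":-0.1,"y":0.1,"z":0,"turn":0,"hand":1},{"x":-0.2,"y":0.2,"z":0,"turn":0,"hand":1},{"x":-0.3,"y":0.3,"z":0,"turn":0,"hand":1},{"x":-0.3,"y":0.4,"z":0,"turn":0,"hand":1},{"x":-0.3,"y":0.5,"z":0,"turn":0,"hand":1},{"x":-0.3,"y":0.5,"z":0,"turn":0,"hand":1},{"x":-0.3,"y":0.5,"z":0,"turn":0,"hand":1}]'
for a in ".4352 -.0075 .046 .026" ".637 -.187 .032 .018" ".4727 .2765 .038 .022" ".605 .1365 .054 .031"; do python3 reel.py top $a t1; echo; done
```

```text
clock: 31.95
tool_pos: [0.4349, -0.0061, 0.0477]
tool_rot: [1.0, 0.0, -0.002, -0.0]
force: [-0.2, 0.5, 0.3]
opening: 0.0853
finger_force: 0.0
clock: 32.62
tool_pos: [0.4359, -0.0062, 0.2485]
tool_rot: [1.0, -0.0, -0.0, 0.0]
force: [0.0, -0.6, 0.2]
opening: 0.0855
finger_force: 0.0
1104 mean [ 0.4353 -0.0079  0.0462] encl ((0.43481165170669556, -0.007922708988189697), 0.025843793526291847) z [0.0449 0.0462 0.0474]
mid 0.4348 mid -0.0079 clock: 33.92
tool_pos: [0.311, -0.5323, 0.246]
tool_rot: [1.0, -0.005, -0.003, 0.001]
force: [-0.9, 0.0, 0.1]
opening: 0.085
finger_force: 0.0
419 mean [ 0.436  -0.0089  0.0457] encl ((0.4359872341156006, -0.008764300495386124), 0.025812538340687752) z [0.0432 0.0457 0.0483]
mid 0.4367 mid -0.009 
134 mean [ 0.6379 -0.187   0.0318] encl ((0.6383432745933533, -0.18733587861061096), 0.01804344914853573) z [0.0293 0.0319 0.0346]
mid 0.6376 mid -0.1873 
280 mean [0.4736 0.2756 0.0377] encl ((0.4735162854194641, 0.27594444155693054), 0.022773459553718567) z [0.035  0.0377 0.0403]
mid 0.4737 mid 0.2761 
588 mean [0.6059 0.1356 0.0536] encl ((0.6064701676368713, 0.13568483293056488), 0.030925607308745384) z [0.051  0.0535 0.0562]
mid 0.6063 mid 0.136
```

View pics/t1.png

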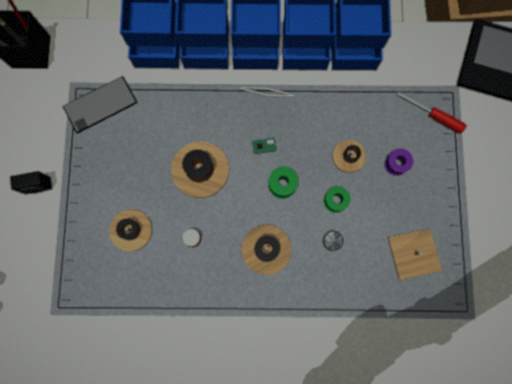

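The top view shows every reel on its own stand: (199,166), (267,248), (128,229) and (352,154). The spare at (415,254) is bare and the look-alikes are where they were.

```bash
python3 -c "
from station import manip
print(manip.hand_in())"
```

```text
the job is handed in; nothing more can be done
None
```

All four reels are back on their own stands, threaded and sitting flat, the spare stand is bare, no look-alike was moved, and the job was handed in at about 34 s on the robot's clock.

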